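Clamp the setting block in the jeweller's fixture

TASK

Push the pendant's setting block along its channel until it sits fully home against the fixture's end stop, then push the toggle clamp's handle over past its dead point until it snaps into lock with the rubber pad pressing on the block. Only push: do not lift the block, and leave the other things on the bench where they are.

Things in the scene. Friction and masses are not known exactly. Their poses are not given: they have to be found in the camera images.
- fixture: Aluminium plate fixed to the bench, 245 x 94 x 12 mm, x from -170 to +75 mm. Origin: at bench height, on the channel's centre line, in the plane of the end stop's face; z up, x along the channel towards stop and clamp (the way the block is pushed). Two rails (inner faces y = +-30, tops 20 mm above the bench, x -165 to 0) form the channel; its floor is 12 mm above the bench.
- stop_face (a point): Middle of the end stop's face, which the block must touch, 20 mm above the bench, at x = 0 of the fixture (axes as the fixture's). The stop is 72 mm wide, its top 28 mm above the bench. Behind it are the clamp's cheeks, x = 8 to 58, y within +-18, up to 57 mm above the bench.
- handle_pivot (a point): Pivot of the clamp's handle, at x = 35, y = 0 of the fixture, 47 mm above the bench; axis along the fixture's y. The clamp's arm starts raised above the stop (top about 120 mm above the bench, over x = -42 to +25 mm of the fixture) and is brought down on the block by the handle; in lock its pad presses at x = -36 mm.
- block: Green rigid setting block, 90 (along x) x 56 x 20 mm, about 0.12 kg, a small pendant bedded on top, lying in the channel 20 to 48 mm short of the stop. Origin under its centre (12 mm above the bench); x along its length, towards the stop. Home: its front face touches the end stop, its origin at x = -45 mm of the fixture.
- handle (a joint): Handle angle q (rad): 0 open (start), dead point about 1.2, locked at its stop 1.42. The bar swings in the fixture's x-z plane, at 1.70 - q above +x: open it is upright, leaning 7 deg to the block; locked it points away from the block, 16 deg above level. A spring drives it back to open before the dead point and into lock beyond it. Push it on the side facing the block, about 5 N at the grip.
- handle_grip (a point): Point on the axis of the handle's black rubber grip, 95 mm from the pivot; moves with the handle: about 141 mm above the bench when open, 73 mm when locked. The grip is 16 mm thick and reaches from 50 to 120 mm from the pivot.
- pad: Rubber pad (16 mm across) on a springy spindle under the end of the clamp's arm; pressed on the block's top when the clamp is locked. Origin at the middle of its lower face.
- dish: White porcelain bowl, 110 mm across, 42 high; origin under its centre. Leave alone.
- measure: Small steel measuring cup, 48 mm across, 40 high; origin under its centre. Leave alone.
- jar: Small glass jar with metal cap, 40 mm across, 50 high; origin under its centre. Leave alone.
- stylus: Slim hand tool like a screwdriver, 120 mm long, lying on the bench beside the fixture; origin under its middle, x along it. Leave alone.
- spare_block: Smaller green block, 60 x 40 x 18 mm, lying on the bench outside the fixture; origin under its centre. Leave alone.
- ring_gauge: Brass ring, 36 mm across, 12 high; origin under its centre. Leave alone.
- resin: White plastic bottle with black cap, 52 mm across, 85 high; origin under its centre. Leave alone.
Things that resemble listed ones, but are neither listed nor needed, are in the scene too. Leave any brown, orange or red look-alike of the block alone.

How it is judged:
By the outcome, as a careful person would: the job done as asked, in the order asked, and still so for the second after the job is handed in, with the robot touching nothing.
It also fails if it takes over 43 s, if anything falls off the work surface, if the arm or the gripper's body presses on something with over 40 N, if the wrist force passes 120 N, or if a joint passes its speed limit or range.

ROBOT

A 6-joint arm with a two-finger parallel gripper is mounted at the origin on the work surface. World frame = base frame: x ahead of the robot, y to its left, z up, the work surface at z = 0. Lengths are in m, angles in rad, forces in N, time in s.
With the tool pointing down it reaches from about 0.3 to 0.85 m from the base axis. Payload 4.2 kg.
Tool frame: the origin (TCP) lies between the finger pads; the fingertips stand 25 mm ahead of it and the grasp point (between the pads) lies 6 mm ahead of it; z points along the fingers, y is the direction in which the jaws open and shut (so a half turn about z gives the same grasp; the last joint's range is limited). The gripper opens to 91 mm and grips with 3 to 60 N. Pads are 32 mm wide; open, the fingers measure 118 mm over their backs; the gripper's body (76 mm by 178 mm) begins 60 mm behind the grasp point.
Start: joints at [-1.131, 0.32, 1.565, -0, 1.257, -0.02], TCP at [0.255, -0.515, 0.239] pointing down, gripper open.
Joint ranges: [-3.11, 3.11], [-0.84, 2.01], [0.21, 2.61], [-1.34, 4.49], [0.05, 2.63], [-2.56, 2.56]. Speed limits (rad/s): [2.57, 2.57, 3.14, 3.14, 3.14, 3.14].

INTERFACE

Orientations are given as a rotation vector (axis times angle).
In Python, from rig import telemetry, eyes, job_done gives the robot as it stands. The module is installed in compiled form; this text tells all that it offers.
- The arm moves only by the tool servo_tool, never from a script. Its argument "moves" is a list that holds one entry, the list of rows, each a list of 7 numbers: the turn, a rotation vector about the tool's x, y, z in degrees, then the shift along the tool's x, y, z in mm, then the opening, from 0 (shut) to 1 (fully open). A call has 1 to 12 rows; each row is the pose to reach, as a shift and turn from the pose commanded when the call began, along the tool's axes at that moment; what a row does not reach only later rows make up. A row lasts 1/10 s, in which the tool goes at most 50 mm and 8.59 degrees, less where a joint would pass 70% of its speed; a pose out of reach is approached as far as the arm can. A call with a gripper value outside its range is refused whole. The fingers move at their own pace and stop on an object; "force" is the grip in N (left out, the last holds). Time passes only in rows, so rows that repeat a pose let the fingers close. It gives the time, the measured TCP pose, the force and the opening at its end, in the units of the state.
- telemetry.observe(): the state, without advancing time (a new reading comes with each control period).
- eyes.camera(name): name is "side" or "top"; returns a dict with "image" (480x640x3 uint8, red, green, blue), "mtx" (3x3 intrinsics, pixels), "xyz" and "rotation" of the camera in the world. Camera axes: x right, y up, looking along -z (the intrinsics and any distortion apply to the point x, -y, -z); pixel columns grow to the right and rows downward; lengths in m; the calibration is good to about 2 mm. A picture is of the moment at which its call begins. There is no depth.
- job_done(): hands the job in, once; it reports no verdict.
The state is a dict: "clock": time; "q": joint angles; "dq": joint speeds; "tau": joint torques, N m; "tcp_pos": TCP position; "eef_rot": TCP orientation; "wrist_force": force on the tool from outside, world axes, zero at the start; "torque": the same for the moment, N m; "width": opening from 0.0 (shut) to 1.0 (fully open).
Only numpy, scipy, OpenCV 4.12 (cv2) and the standard library are available. Lean on these libraries where they do the work, as an engineer would, in place of code of your own. Each camera call takes 0.05 s, during which the arm holds its last target.

## Working session

There is one attempt and no reset: what is moved stays moved. The work goes in short steps, Python scripts to look and compute and a tool call to move; the robot and the scene stay as the last step left them, time stands still between calls to the robot, and variables do not carry over. Pictures are saved under pics/ and viewed, and the job is handed in when it is done.

Besides the shell and the picture viewer there is one more tool, called after ">>>" by a JSON object that holds its "fn" and its "kwargs". servo_tool: Moves the arm, as the interface text tells. Its arguments: {"type":"object","properties":{"moves":{"type":"array"},"force":{"type":"number"}},"required":["moves"]}

```bash
mkdir -p pics
python3 - <<'E'
from rig import telemetry, eyes
import cv2,pickle
s=telemetry.observe();print(s)
for n in("side","top"):
    c=eyes.camera(n);cv2.imwrite(f"pics/{n}0.png",c["image"][:,:,::-1]);print(n,[ (k,v) for k,v in c.items() if k!="image"])
    pickle.dump(c,open(f"{n}0.pkl","wb"))
E
```

```text
{'clock': 0.0, 'q': array([-1.13097232e+00,  3.20298947e-01,  1.56568972e+00, -2.54692865e-05,
        1.25741408e+00, -1.99857856e-02]), 'dq': array([ 1.13269755e-03, -1.81406791e-04,  6.37368289e-05,  2.01202236e-04,
       -1.55044516e-03, -7.21231315e-05]), 'tau': array([-1.44460901e-03, -4.12458050e+01, -2.31980413e+01,  7.26310839e-02,
        4.59195999e-02, -1.58271914e-04]), 'tcp_pos': array([ 0.25497169, -0.5148494 ,  0.23811206]), 'eef_rot': array([-3.05720956e+00, -7.15531343e-01,  6.29342882e-04]), 'wrist_force': array([ 0.16826728, -0.27573966, -0.00711922]), 'torque': array([-0.01669486, -0.03223851,  0.02191015]), 'width': 1.0050844049480485}
side [('mtx', array([[583.82699659,   0.        , 315.80179233],
       [  0.        , 583.82699659, 238.88342649],
       [  0.        ,   0.        ,   1.        ]])), ('xyz', array([-0.13696116,  0.71988384,  0.70814   ])), ('rotation', array([ 0.48916131, -1.20006171, -2.05028271]))]
top [('mtx', array([[451.1979995 ,   0.        , 317.33901139],
       [  0.        , 451.1979995 , 241.2727652 ],
       [  0.        ,   0.        ,   1.        ]])), ('xyz', array([0.36340219, 0.01411627, 1.10249253])), ('rotation', array([ 0.16257047, -0.16751245, -1.58324194]))]
```

View pics/side0.png

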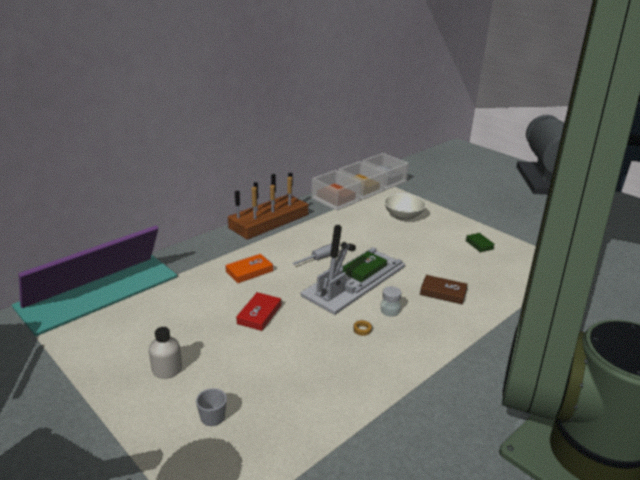

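View pics/top0.png

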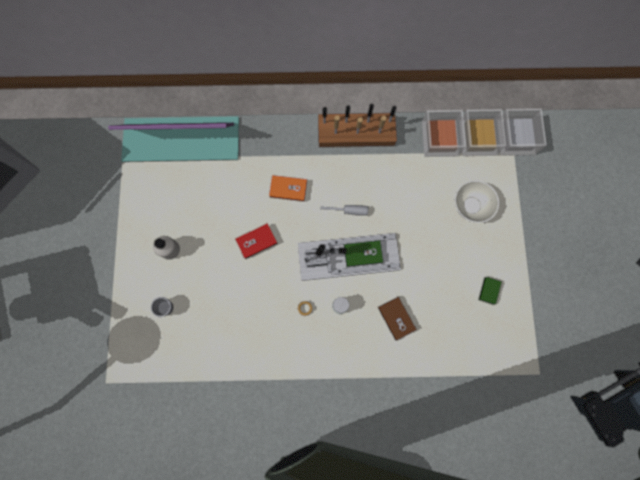

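The top view shows the fixture around (350,256) with the clamp at its left end. The green block in the channel is at (363,254). Possible mix-ups are the orange (289,188), red (257,241) and brown (397,318) look-alikes and the spare green block (490,290). I'll check the choice in close crops.

```bash
cat > h.py <<'E'
import numpy as np,cv2,pickle
from scipy.spatial.transform import Rotation as R
def proj(c,P):
    Rm=R.from_rotvec(c["rotation"]).as_matrix();p=(np.atleast_2d(P)-c["xyz"])@Rm
    p=p*[1,-1,-1];u=p@c["mtx"].T;return u[:,:2]/u[:,2:]
def unproj(c,uv,z):
    Rm=R.from_rotvec(c["rotation"]).as_matrix();uv=np.atleast_2d(uv).astype(float)
    d=np.c_[uv,np.ones(len(uv))]@np.linalg.inv(c["mtx"]).T*[1,-1,-1]@Rm.T
    return c["xyz"]+d*((z-c["xyz"][2])/d[:,2])[:,None]
def crop(c,x,y,w,h,s,f,pts=None):
    im=cv2.resize(c["image"][y:y+h,x:x+w,::-1],None,fx=s,fy=s,interpolation=cv2.INTER_CUBIC)
    if pts is not None:
        for u,v in pts: cv2.circle(im,(int((u+.5-x)*s),int((v+.5-y)*s)),2,(255,0,255),-1)
    cv2.imwrite(f,im)
E
python3 - <<'E'
from h import *
t=pickle.load(open("top0.pkl","rb"));s=pickle.load(open("side0.pkl","rb"))
crop(t,285,220,130,75,6,"pics/tc.png");crop(s,290,215,125,100,6,"pics/sc.png")
E
```

```text
(no output)
```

View pics/tc.png

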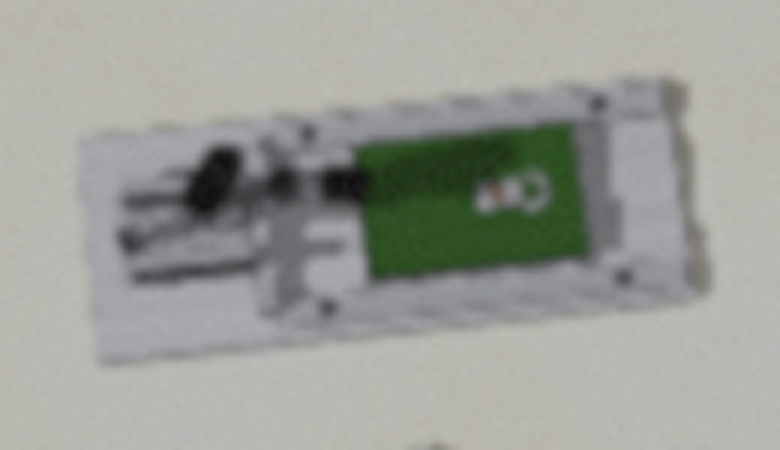

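View pics/sc.png

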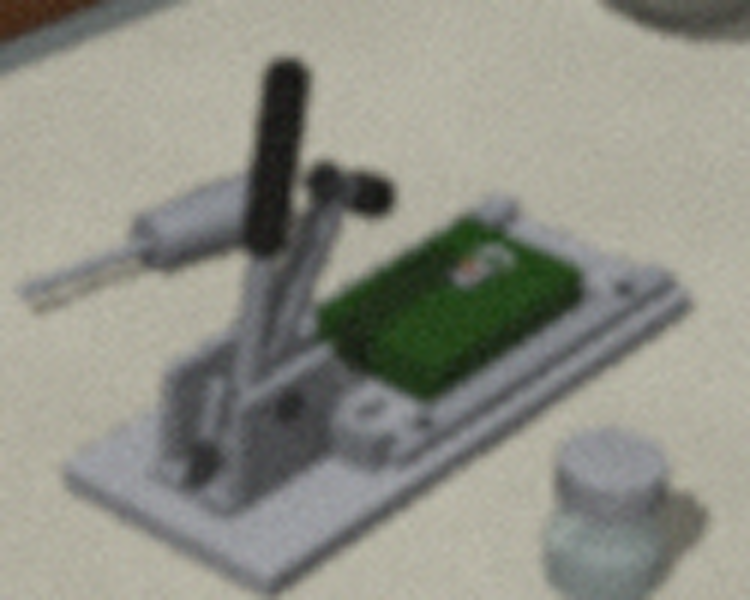

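```bash
cat >> h.py <<'E'
def F(p,P):
    P=np.atleast_2d(P)/1000.;c,s=np.cos(p[2]),np.sin(p[2])
    return np.c_[p[0]+c*P[:,0]-s*P[:,1],p[1]+s*P[:,0]+c*P[:,1],P[:,2]]
E
python3 - <<'E'
from h import *
from scipy.optimize import least_squares
t=pickle.load(open("top0.pkl","rb"));s=pickle.load(open("side0.pkl","rb"))
A=np.array([[75,-47,12],[75,47,12],[-170,47,12],[-170,-47,12]])
a=(np.array([[80,138],[100,362],[692,300],[670,84]])+.5)/6-.5+[285,220]
B=np.array([[75,-47,12],[75,47,12],[-170,47,12]])
b=(np.array([[65,472],[270,580],[690,290]])+.5)/6-.5+[290,215]
print(unproj(t,a,.012))
f=lambda p:np.r_[(proj(t,F(p,A))-a).ravel(),(proj(s,F(p,B))-b).ravel()]
f1=lambda p:(proj(t,F(p,A))-a).ravel()
for g in(f1,f):
    r=least_squares(g,[.33,0,1.57]);print(r.x,np.degrees(r.x[2]),r.fun.round(1))
p=r.x;np.save("fix.npy",p)
# block front/back edge
e=(np.array([[356,150],[370,280],[575,122],[590,255]])+.5)/6-.5+[285,220]
W=unproj(t,e,.032)[:,:2]-p[:2];c,q=np.cos(p[2]),np.sin(p[2]);print("block corners fix",(W@np.array([[c,-q],[q,c]])*1000).round(1))
pts=[[x,y,12] for x in(75,-170) for y in(-47,47)]+[[x,y,20] for x in (0,-165) for y in(-30,30)]+[[35,0,47],[35-95*np.sin(.13)*1,0,47+95*np.cos(.13)]]+[[35+120*np.cos(1.7),0,47+120*np.sin(1.7)],[0,36,28],[0,-36,28]]
crop(t,285,220,130,75,6,"pics/tc2.png",proj(t,F(p,pts)));crop(s,290,215,125,100,6,"pics/sc2.png",proj(s,F(p,pts)))
E
```

```text
[[ 0.59299712  0.05647454  0.012     ]
 [ 0.50027958  0.04931077  0.012     ]
 [ 0.52106332 -0.19157321  0.012     ]
 [ 0.61124882 -0.18761577  0.012     ]]
[ 0.5527558  -0.02098007  1.64878993] 94.46870442023648 [-0.4 -0.3 -0.3  0.1  1.1  0.8 -0.4 -0.6]
[ 0.55270511 -0.021283    1.65695604] 94.93658797604652 [-0.4 -0.  -0.   0.4  1.3  0.2 -0.5 -1.1 -0.7 -0.7 -0.   0.6  0.8  1. ]
block corners fix [[ -36.7  -26. ]
 [ -36.1   27.3]
 [-126.2  -28.2]
 [-124.9   26.4]]
```

View pics/tc2.png

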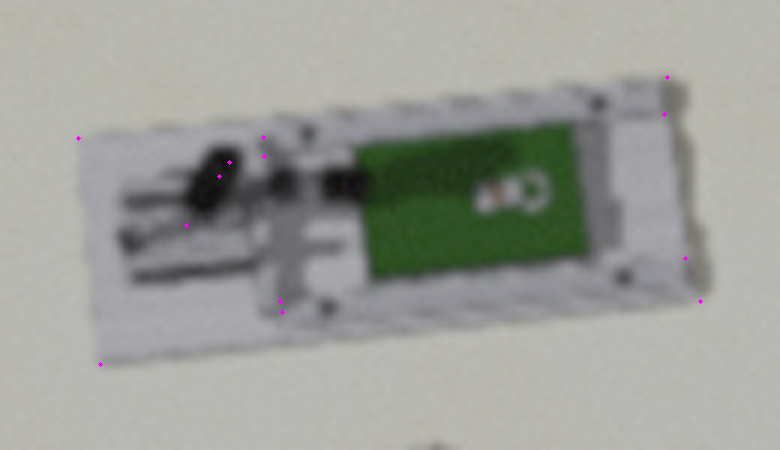

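View pics/sc2.png

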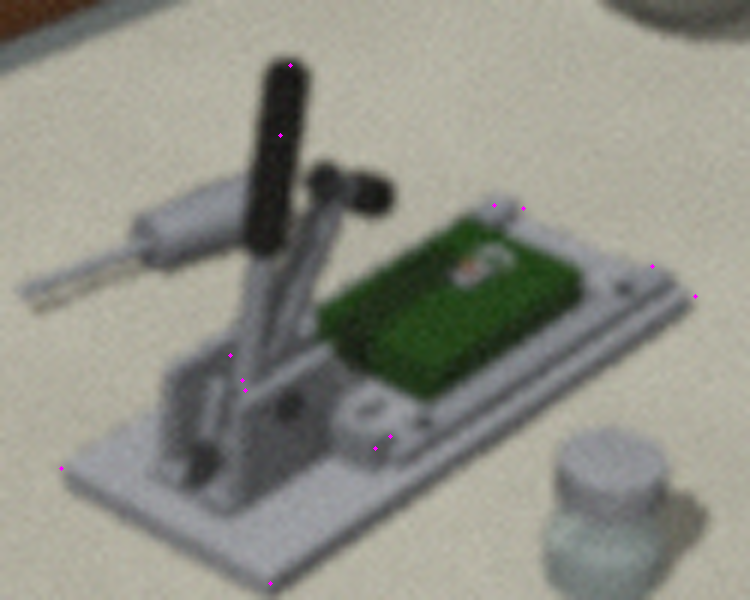

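Those crops confirm the choice: the green block lies in the channel, with its front about 36 mm short of the stop. The fitted fixture model lands on the edges, the pivot and the grip. I'll push with the fingers shut, tool down, tool x along the channel.

```bash
cat >> h.py <<'E'
def plan(fx,fy,tipz,p=None):
    """rotvec deg & mm shift from current pose to tool-down, x along fixture x, TCP at (fx,fy), tip at tipz mm"""
    from rig import telemetry
    s=telemetry.observe();p=np.load("fix.npy");T=R.from_rotvec(s["eef_rot"])
    d=F(p,[[fx,fy,tipz+25]])[0]-s["tcp_pos"]
    a=p[2];G=R.from_matrix(np.array([[np.cos(a),np.sin(a),0],[np.sin(a),-np.cos(a),0],[0,0,-1]]))
    return np.degrees((T.inv()*G).as_rotvec()).round(2),(T.inv().apply(d)*1000).round(1)
def fixpos():
    from rig import telemetry
    s=telemetry.observe();p=np.load("fix.npy");c,q=np.cos(p[2]),np.sin(p[2])
    w=s["tcp_pos"];d=w[:2]-p[:2];return np.r_[c*d[0]+q*d[1],-q*d[0]+c*d[1],w[2]-.025]*1000
E
python3 -c "
from h import *
p=np.load('fix.npy');p[2]=1.654;np.save('fix.npy',p)
print(plan(-154,0,110),fixpos())"
```

```text
(array([-8.000e-02, -5.000e-02, -6.842e+01]), array([ 429.2, -166.9,  103.5])) [-467.18534971  337.73906187  213.20739754]
```

>>> {"fn": "servo_tool", "kwargs": {"moves": [[[0,0,-6,40,-15,0,0],[0,0,-13,80,-31,0,0],[0,0,-20,120,-46,0,0],[0,0,-27,160,-62,10,0],[0,0,-34,200,-78,20,0],[0,0,-41,240,-93,30,0],[0,0,-48,280,-109,45,0],[0,0,-55,320,-124,60,0],[0,0,-62,360,-140,75,0],[0,0,-68.4,400,-155,90,0],[0,0,-68.4,429,-167,103,0],[0,0,-68.4,429,-167,103,0]]], "force": 30}}

```text
clock: 1.3
tcp_pos: [0.5665, -0.1719, 0.1334]
eef_rot: [-2.12, -2.313, 0.001]
wrist_force: [0.2, 0.5, -0.5]
width: 0.006
```

Run:
```python
from h import *
from rig import eyes,telemetry
print(fixpos(),plan(-154,0,19),telemetry.observe()["width"])
t=eyes.camera("top");s=eyes.camera("side");print(fixpos(),plan(-154,0,19))
crop(t,260,170,200,150,4,"pics/t1.png");crop(s,290,130,200,150,4,"pics/s1.png")
```

```text
[-151.25947311   -1.21326373  108.36547023] (array([-0.18, -0.14,  0.22]), array([-3. , -0.9, 89.4])) 0.005934521035721325
[-154.00936861    0.32180581  110.16383991] (array([-0.11, -0.01,  0.07]), array([-0. ,  0.5, 91.2]))
```

View pics/t1.png

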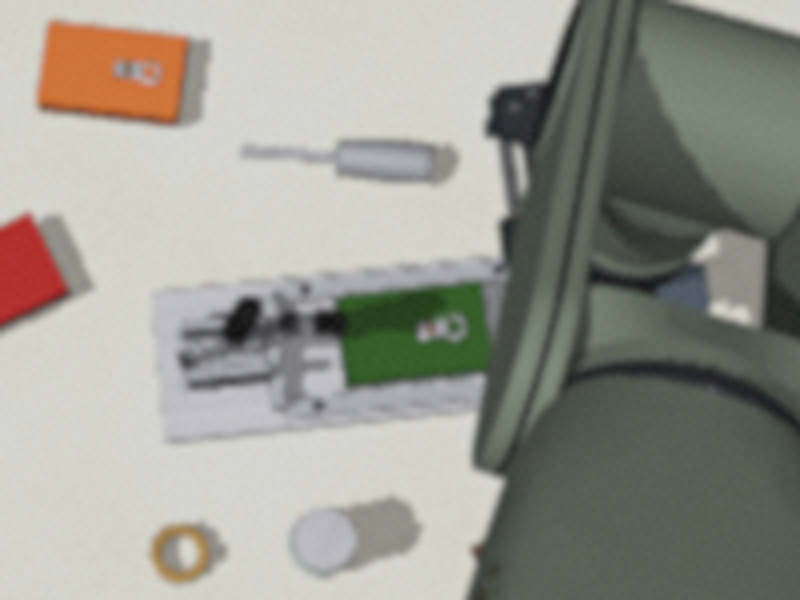

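View pics/s1.png

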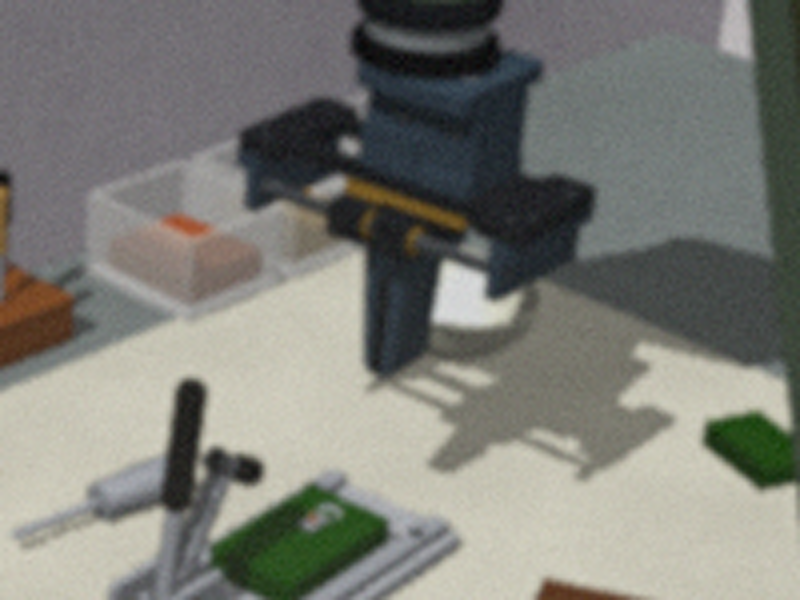

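The top and side views show the shut fingers over the open end of the channel, behind the block (block rear edge at about (490,335) in the top crop). The jaw axis runs across the channel, so I'll lower.

>>> {"fn": "servo_tool", "kwargs": {"moves": [[[0,0,0,0,0,25,0],[0,0,0,0,0,50,0],[0,0,0,0,0,72,0],[0,0,0,0,0,85,0],[0,0,0,0,0,91,0],[0,0,0,0,0,91,0],[0,0,0,0,0,91,0]]]}}

```text
clock: 2.1
tcp_pos: [0.5661, -0.1758, 0.046]
eef_rot: [2.127, 2.31, 0.001]
wrist_force: [0.9, 0.2, 0.1]
width: 0.007
```

Run:
```python
from h import *
from rig import eyes,telemetry
s=eyes.camera("side");print(fixpos(),telemetry.observe()["wrist_force"],plan(-108,0,19))
crop(s,290,150,160,120,5,"pics/s2.png")
```

```text
[-155.05178782   -0.65285108   21.11383112] [-0.32192146  0.1529716  -0.02512256] (array([ 0.12,  0.06, -0.04]), array([47.1, -0.7,  2.1]))
```

View pics/s2.png

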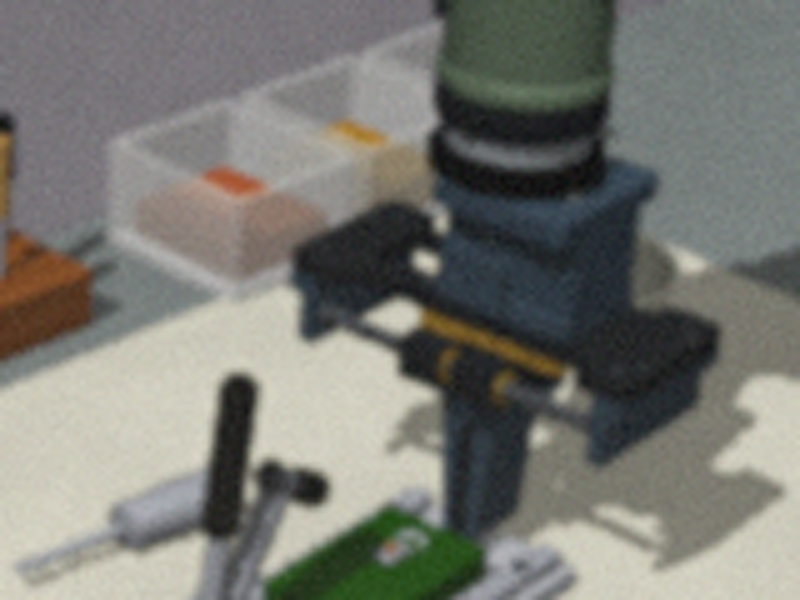

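Fingers are in the channel behind the block (tips at about (480,530)), touching nothing. Next I push to just short of home.

>>> {"fn": "servo_tool", "kwargs": {"moves": [[[0,0,0,4,0,1,0],[0,0,0,8,0,1,0],[0,0,0,12,0,1,0],[0,0,0,16,0,1,0],[0,0,0,20,0,1,0],[0,0,0,24,0,1,0],[0,0,0,28,0,1,0],[0,0,0,32,0,1,0],[0,0,0,36,0,1,0],[0,0,0,39,0,1,0],[0,0,0,41,0,1,0],[0,0,0,41,0,1,0]]]}}

```text
clock: 3.35
tcp_pos: [0.5619, -0.1339, 0.0438]
eef_rot: [-2.127, -2.311, -0.0]
wrist_force: [-0.0, 0.4, -0.3]
width: 0.01
```

Run:
```python
from h import *
from rig import eyes,telemetry
s=eyes.camera("side");print(fixpos(),telemetry.observe()["wrist_force"])
t=eyes.camera("top")
crop(s,290,200,125,100,6,"pics/s3.png");crop(t,285,220,130,75,6,"pics/t3.png")
```

```text
[-113.04984413    0.30840163   18.73082052] [-0.07879441 -0.26896824 -0.85442026]
```

View pics/s3.png

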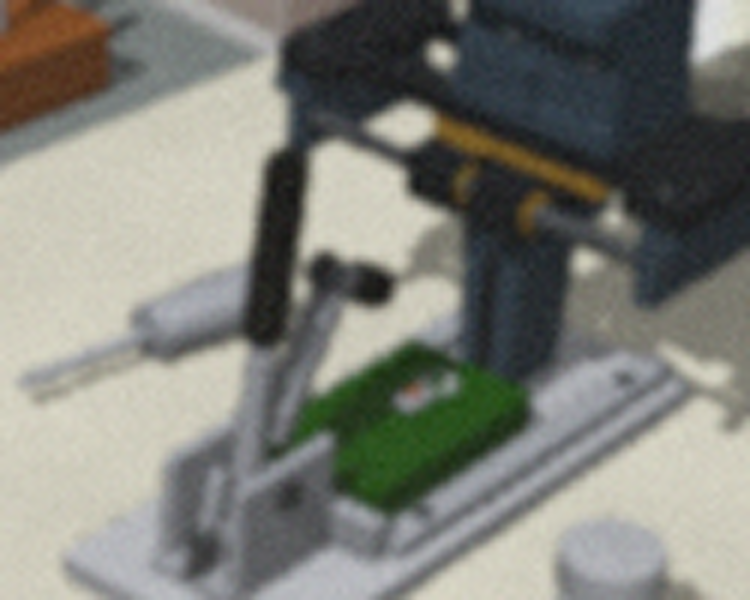

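View pics/t3.png

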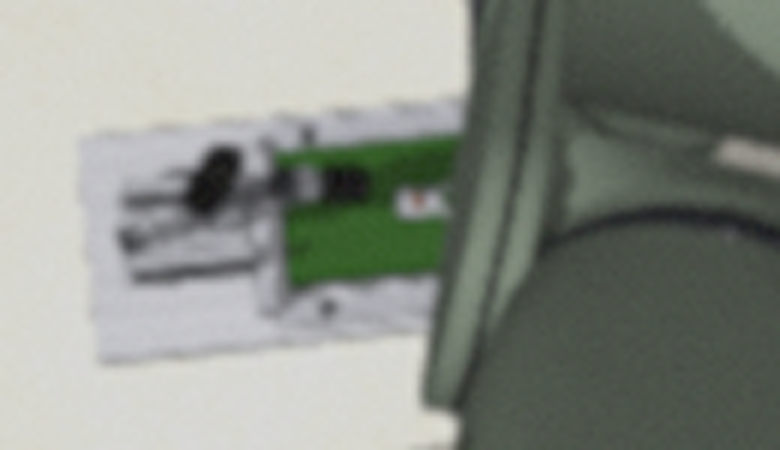

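The block has moved with the fingers. Its front edge is at about (282,215) in the top crop, a few mm from the stop, with no contact force yet. I'll creep forward in small steps until the force rises.

>>> {"fn": "servo_tool", "kwargs": {"moves": [[[0,0,0,1,0,0,0],[0,0,0,2,0,0,0],[0,0,0,3,0,0,0],[0,0,0,4,0,0,0],[0,0,0,4,0,0,0]]]}}

```text
clock: 3.95
tcp_pos: [0.5617, -0.1302, 0.0439]
eef_rot: [-2.128, -2.311, -0.0]
wrist_force: [0.5, 0.2, 0.0]
width: 0.006
```

>>> {"fn": "servo_tool", "kwargs": {"moves": [[[0,0,0,1,0,0,0],[0,0,0,2,0,0,0],[0,0,0,2,0,0,0]]]}}

```text
clock: 4.25
tcp_pos: [0.5621, -0.129, 0.0442]
eef_rot: [2.126, 2.311, -0.0]
wrist_force: [0.4, -3.8, -0.9]
width: 0.006
```

>>> {"fn": "servo_tool", "kwargs": {"moves": [[[0,0,0,0.5,0,0,0],[0,0,0,1,0,0,0],[0,0,0,1,0,0,0]]]}}

```text
clock: 4.55
tcp_pos: [0.5622, -0.1289, 0.0443]
eef_rot: [2.124, 2.31, -0.001]
wrist_force: [0.4, -7.5, -0.8]
width: 0.008
```

Run:
```python
from h import *
from rig import eyes,telemetry
t=eyes.camera("top");print(fixpos(),telemetry.observe()["wrist_force"])
crop(t,285,220,130,75,6,"pics/t4.png")
```

```text
[-108.03115895   -0.45838328   19.2636934 ] [ 0.27886516 -7.39659533 -1.3147335 ]
```

View pics/t4.png

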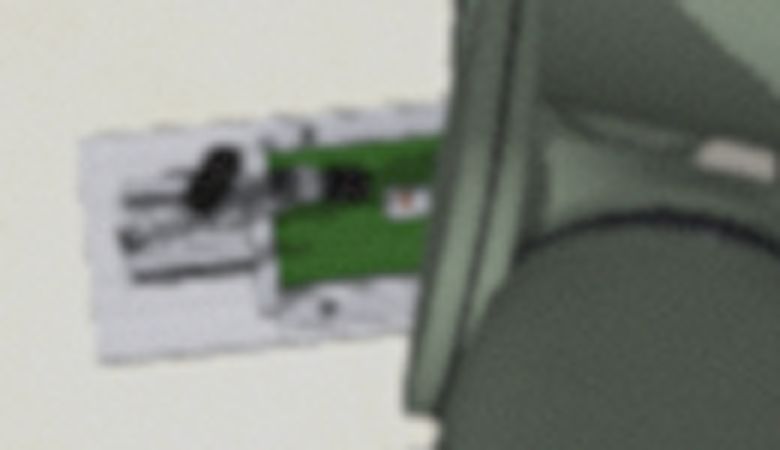

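The block front now lies along the stop (edge at about (272,215) in the top crop), and the force rose to 7.5 N with the motion stopped, so it is home. I'll back off gently, then rise clear.

>>> {"fn": "servo_tool", "kwargs": {"moves": [[[0,0,0,-2,0,0,0],[0,0,0,-5,0,0,0],[0,0,0,-12,0,0,0],[0,0,0,-20,0,-2,0],[0,0,0,-22,0,-30,0],[0,0,0,-22,0,-65,0],[0,0,0,-22,0,-100,0],[0,0,0,-22,0,-130,0],[0,0,0,-22,0,-141,0],[0,0,0,-22,0,-141,0]]]}}

```text
clock: 5.6
tcp_pos: [0.5641, -0.1498, 0.1864]
eef_rot: [2.126, 2.309, 0.002]
wrist_force: [0.4, 0.1, 0.1]
width: 0.005
```

Run:
```python
from h import *
from rig import eyes,telemetry
t=eyes.camera("top");s=eyes.camera("side");print(fixpos(),telemetry.observe()["wrist_force"],plan(-28,0,145))
crop(t,285,220,130,75,6,"pics/t5.png");crop(s,290,200,125,100,6,"pics/s5.png")
```

```text
[-128.37744052    0.86226673  158.508999  ] [ 0.16678533  0.1029692  -0.98540382] (array([-0.14, -0.05, -0.03]), array([100.4,   0.8,  13.6]))
```

View pics/s5.png

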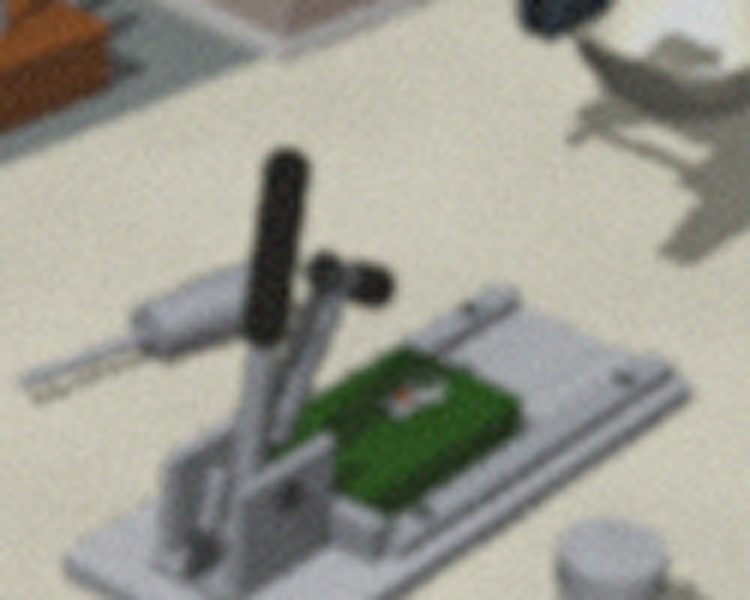

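View pics/t5.png

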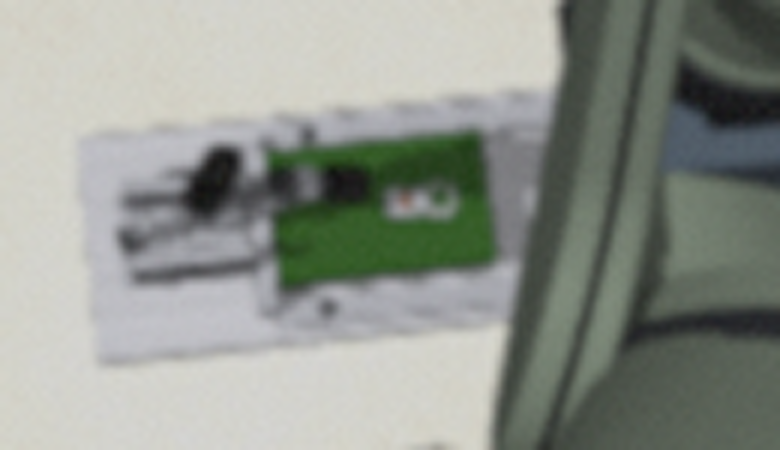

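With the fingers gone the block still sits at the stop (front edge about (272,215), rear about (490,195)), between the rails. Next I go over the clamp's arm to the block side of the handle.

>>> {"fn": "servo_tool", "kwargs": {"moves": [[[0,0,0,20,0,0,0],[0,0,0,40,0,0,0],[0,0,0,60,0,0,0],[0,0,0,80,1,4,0],[0,0,0,95,1,9,0],[0,0,0,100,1,14,0],[0,0,0,100,1,14,0],[0,0,0,100,1,14,0]]]}}

```text
clock: 6.5
tcp_pos: [0.556, -0.0501, 0.1704]
eef_rot: [-2.127, -2.311, 0.001]
wrist_force: [0.9, -0.2, -0.7]
width: 0.007
```

Run:
```python
from h import *
from rig import eyes,telemetry
t=eyes.camera("top");s=eyes.camera("side");print(fixpos(),telemetry.observe()["wrist_force"],plan(-28,0,145))
crop(t,285,220,130,75,6,"pics/t6.png");crop(s,290,180,125,100,6,"pics/s6.png")
```

```text
[-29.25793409  -1.1431903  145.96938881] [-0.288522    0.75481911 -0.29179301] (array([ 0.01,  0.02, -0.06]), array([ 1.3, -1.1,  1. ]))
```

View pics/s6.png

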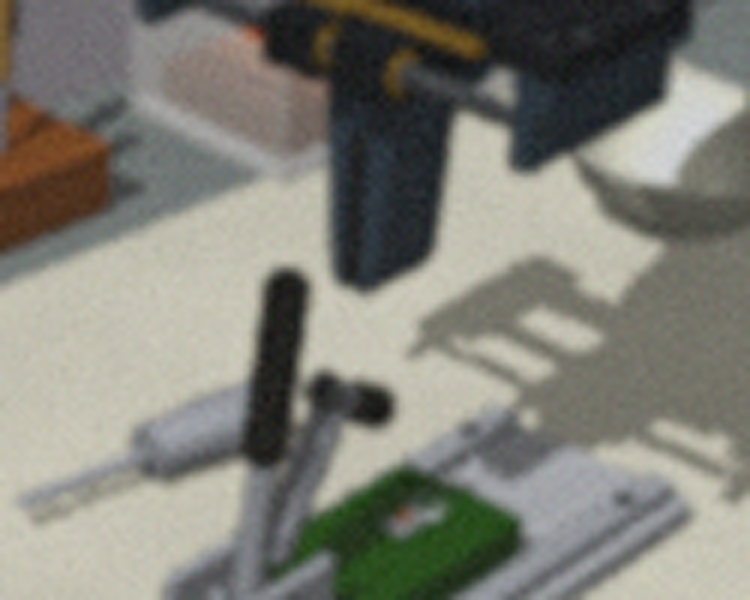

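The fingers stand at (380,280) in the crop, on the block side of the grip (285,280) and above the clamp arm. Pushing the first part of the arc.

>>> {"fn": "servo_tool", "kwargs": {"moves": [[[0,0,0,12,0,1,0],[0,0,0,22,0,2,0],[0,0,0,29,0,3,0],[0,0,0,36,0,3,0],[0,0,0,43,0,3,0],[0,0,0,50,0,3,0],[0,0,0,56,0,4,0],[0,0,0,62,0,5,0],[0,0,0,68,0,6,0],[0,0,0,73,0,7,0],[0,0,0,73,0,7,0]]]}}

```text
clock: 7.7
tcp_pos: [0.5504, 0.0239, 0.164]
eef_rot: [2.127, 2.312, 0.001]
wrist_force: [2.7, -3.2, 4.2]
width: 0.006
```

Run:
```python
from h import *
from rig import eyes,telemetry
s=eyes.camera("side");print(fixpos(),telemetry.observe()["wrist_force"])
crop(s,260,180,150,110,5,"pics/s7.png")
```

```text
[ 44.86751407  -1.43236887 139.04391692] [ 1.99542732 -3.34540072  4.01150623]
```

View pics/s7.png

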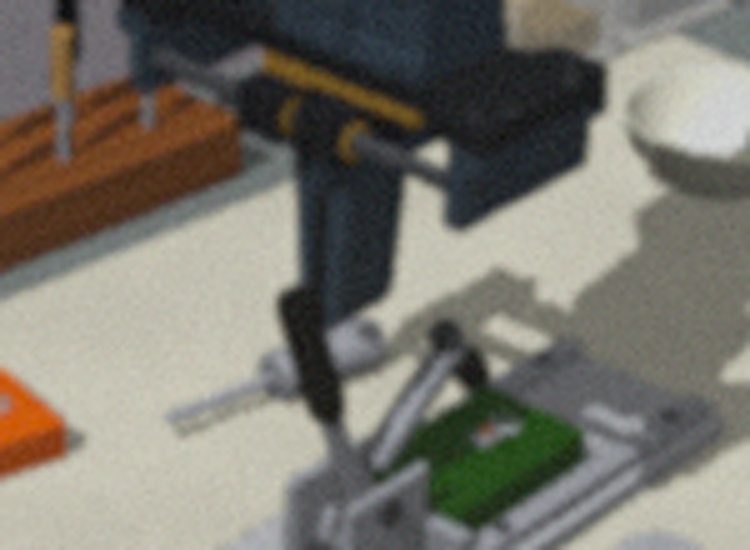

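The handle has swung to q≈0.5 (grip top at about (300,295)), the arm is coming down, and the forces are about 5 N. I'll continue along the arc.

>>> {"fn": "servo_tool", "kwargs": {"moves": [[[0,0,0,6,-1,2,0],[0,0,0,12,-1,5,0],[0,0,0,18,-1,8,0],[0,0,0,23,-1,11,0],[0,0,0,28,-1,14,0],[0,0,0,33,-1,18,0],[0,0,0,37,-1,21,0],[0,0,0,41,-1,25,0],[0,0,0,44,-1,28,0],[0,0,0,47,-1,32,0],[0,0,0,50,-1,36,0],[0,0,0,50,-1,36,0]]]}}

```text
clock: 8.95
tcp_pos: [0.5433, 0.0732, 0.1266]
eef_rot: [-2.125, -2.31, 0.005]
wrist_force: [0.6, 0.1, 0.3]
width: 0.001
```

Run:
```python
from h import *
from rig import eyes,telemetry
s=eyes.camera("side");print(fixpos(),telemetry.observe()["wrist_force"])
crop(s,260,180,150,110,5,"pics/s8.png")
```

```text
[ 94.73483893   1.09165933 102.03277933] [-0.15090732  0.04755189  0.73242169]
```

View pics/s8.png

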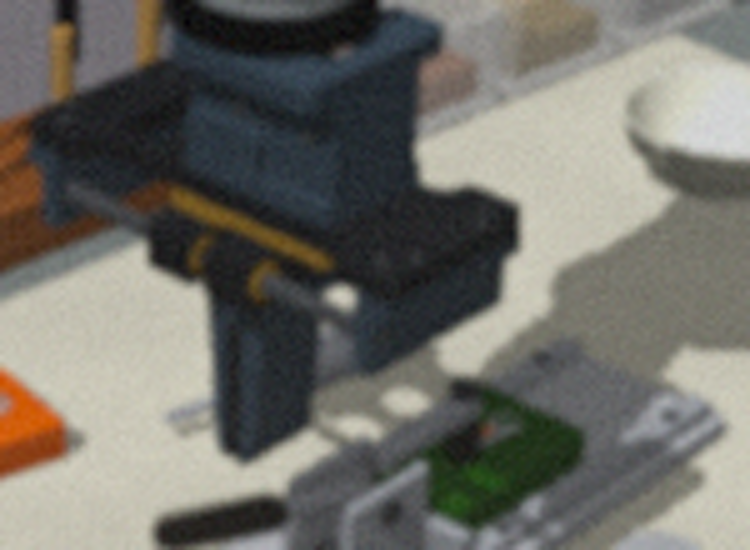

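The handle has snapped away from the finger and lies near level (grip at (160–285, 500–535)), and the force is zero. I'll lift clear and check the lock angle and the pad.

>>> {"fn": "servo_tool", "kwargs": {"moves": [[[0,0,0,0,0,-30,0],[0,0,0,0,0,-70,0],[0,0,0,-30,30,-110,0],[0,0,0,-80,30,-140,0],[0,0,0,-130,0,-150,0],[0,0,0,-180,0,-150,0],[0,0,0,-230,0,-150,0],[0,0,0,-270,0,-150,0],[0,0,0,-270,0,-150,0],[0,0,0,-270,0,-150,0]]]}}

```text
clock: 10.0
tcp_pos: [0.5667, -0.1976, 0.2774]
eef_rot: [-2.13, -2.307, 0.0]
wrist_force: [-0.3, 0.7, -0.5]
width: 0.009
```

Run:
```python
from h import *
from rig import eyes,telemetry
s=eyes.camera("side");t=eyes.camera("top");print(fixpos(),telemetry.observe()["wrist_force"])
p=np.load("fix.npy");th=1.7-1.42
pts=[[35+r*np.cos(th),0,47+r*np.sin(th)] for r in(0,50,95,120)]+[[-36,0,32]]+[[-90,-28,32],[-90,28,32],[0,-28,32],[0,28,32]]
crop(s,270,215,140,100,5,"pics/s9.png",proj(s,F(p,pts)));crop(t,265,220,150,75,5,"pics/t9.png",proj(t,F(p,pts)))
cv2.imwrite("pics/full9.png",t["image"][:,:,::-1])
```

```text
[-174.41127824    0.29428589  252.66316105] [ 0.32948615  0.25195501 -0.56237212]
```

View pics/s9.png

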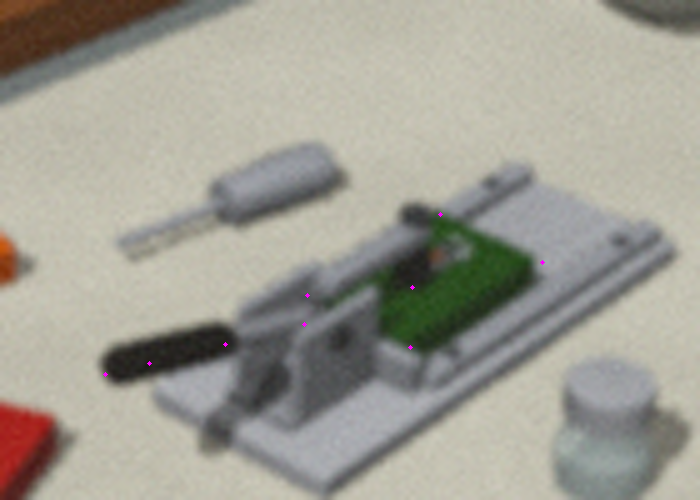

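View pics/t9.png

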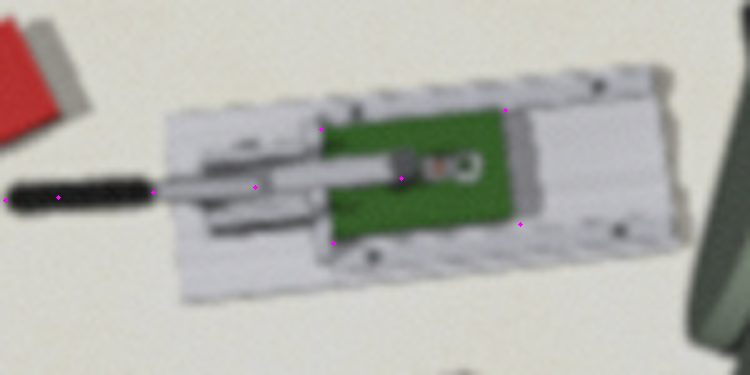

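View pics/full9.png

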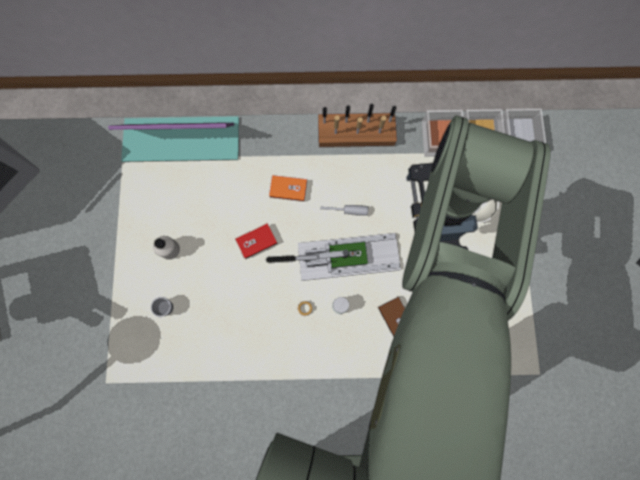

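In the side and top crops the handle lies on the predicted locked line (grip end within about 3 mm). The pad is on the block at about (403,168) in the top crop, the block front is against the stop, and the other items have not moved. I'm handing it in.

```bash
python3 -c "
from rig import job_done,telemetry
print(telemetry.observe()['clock'],job_done())"
```

```text
the job is handed in; nothing more can be done
10.1 None
```

The block is home against the end stop and the clamp is locked with its pad on the block. I handed the job in at about 10.1 s of the 43 s allowed.

- **Block:** I pushed it along the channel with the shut fingers until motion stopped and the force rose to about 7.5 N. I then backed off, and it stayed at the stop.
- **Clamp:** I pushed the handle's grip along its arc, with readings of about 6 N. It passed the dead point and snapped into lock by itself.

**Last checks:** in both cameras the handle lies within about 3 mm of its predicted locked line. The block's front is on the stop and the pad is on its top. The arm is clear, with wrist force near zero. The listed objects that the arm did not hide in the last top picture are where they were. The dish was mostly hidden by the arm and the spare block wholly so, but nothing touched them.

**One disagreement:** the TCP at home read about 2 mm short of my fitted value, which is within the camera calibration tolerance. The contact force and the pictures both show the block seated.

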